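Clamp the clear cover of a gem display frame evenly

TASK

Clamp the clear cover of the gem display frame down evenly by tightening its four lever nuts in cross order: do any one, then the one diagonally opposite, then the other two. Turn each lever clockwise (seen from above) about half a turn until you feel it go firm, then about 15 degrees more and no further (less than 6 degrees is loose, more than 25 cracks the plate), and let go. Leave the stone, the jar and the loupe where they lie.

Things in the scene. Friction and masses are not known exactly. Their poses are not given: they have to be found in the camera images.
- frame_mid (a point): Display frame, fixed to the table: wooden riser 45 mm high, aluminium base 156 (x) x 168 (y) x 10 mm on it, a card of green stones and a clear cover plate (134 x 150 mm, top 73 mm above the table). The point: centre of the base's top face, 55 mm above the table. Its axes: x away from the robot, y left, z up, turned by the frame's yaw (up to 0.25 rad).
- stud_fl (a point): Axis of the front left lever nut: -47 mm along frame x, +55 mm along frame y from frame_mid, 90 mm above the table; dark hub 20 mm across, top 91 mm up. The lever starts pointing roughly away from the robot (frame +x, within 0.9 rad) and goes firm within 0.55 rad of pointing the opposite way; exactly where differs and cannot be seen.
- stud_fr (a point): Axis of the front right lever nut: -47 mm along frame x, -55 mm along frame y from frame_mid, 90 mm above the table; dark hub 20 mm across, top 91 mm up. The lever starts pointing roughly towards the robot (frame -x, within 0.9 rad) and goes firm within 0.55 rad of pointing the opposite way; exactly where differs and cannot be seen.
- stud_bl (a point): Axis of the back left lever nut: +47 mm along frame x, +55 mm along frame y from frame_mid, 90 mm above the table; dark hub 20 mm across, top 91 mm up. The lever starts pointing roughly away from the robot (frame +x, within 0.9 rad) and goes firm within 0.55 rad of pointing the opposite way; exactly where differs and cannot be seen.
- stud_br (a point): Axis of the back right lever nut: +47 mm along frame x, -55 mm along frame y from frame_mid, 90 mm above the table; dark hub 20 mm across, top 91 mm up. The lever starts pointing roughly towards the robot (frame -x, within 0.9 rad) and goes firm within 0.55 rad of pointing the opposite way; exactly where differs and cannot be seen.
- grip_fl (a point): Centre, 111 mm above the table, of the upright black knob (13 mm across, 91 to 125 mm above the table) on the front left nut's flat lever (top 90 mm up), 34 mm from the stud's axis. It spins on its pin, so can be carried round without turning the hand. Clockwise from above tightens, passing over the cover's middle; runs at 1 to 2 N, then goes firm at about 12 N while turning (less once stopped). Stays where left.
- grip_fr (a point): Centre, 111 mm above the table, of the upright black knob (13 mm across, 91 to 125 mm above the table) on the front right nut's flat lever (top 90 mm up), 34 mm from the stud's axis. It spins on its pin, so can be carried round without turning the hand. Clockwise from above tightens, passing over the cover's middle; runs at 1 to 2 N, then goes firm at about 12 N while turning (less once stopped). Stays where left.
- grip_bl (a point): Centre, 111 mm above the table, of the upright black knob (13 mm across, 91 to 125 mm above the table) on the back left nut's flat lever (top 90 mm up), 34 mm from the stud's axis. It spins on its pin, so can be carried round without turning the hand. Clockwise from above tightens, passing over the cover's middle; runs at 1 to 2 N, then goes firm at about 12 N while turning (less once stopped). Stays where left.
- grip_br (a point): Centre, 111 mm above the table, of the upright black knob (13 mm across, 91 to 125 mm above the table) on the back right nut's flat lever (top 90 mm up), 34 mm from the stud's axis. It spins on its pin, so can be carried round without turning the hand. Clockwise from above tightens, passing over the cover's middle; runs at 1 to 2 N, then goes firm at about 12 N while turning (less once stopped). Stays where left.
- foot_fl (a joint): How far the front left nut's foot has drawn its corner of the cover down, in m: 0 until the nut goes firm (after 2.8 to 3.5 rad of lever), then 0.005 m per rad of lever beyond that, the force at the knob rising from about 12 N by 4 N over 0.45 rad; 0.0013 is ideal, over 0.00225 the plate cracks.
- foot_fr (a joint): How far the front right nut's foot has drawn its corner of the cover down, in m: 0 until the nut goes firm (after 2.8 to 3.5 rad of lever), then 0.005 m per rad of lever beyond that, the force at the knob rising from about 12 N by 4 N over 0.45 rad; 0.0013 is ideal, over 0.00225 the plate cracks.
- foot_bl (a joint): How far the back left nut's foot has drawn its corner of the cover down, in m: 0 until the nut goes firm (after 2.8 to 3.5 rad of lever), then 0.005 m per rad of lever beyond that, the force at the knob rising from about 12 N by 4 N over 0.45 rad; 0.0013 is ideal, over 0.00225 the plate cracks.
- foot_br (a joint): How far the back right nut's foot has drawn its corner of the cover down, in m: 0 until the nut goes firm (after 2.8 to 3.5 rad of lever), then 0.005 m per rad of lever beyond that, the force at the knob rising from about 12 N by 4 N over 0.45 rad; 0.0013 is ideal, over 0.00225 the plate cracks.
- stone: Loose bystander: polished brown palm stone, 48 x 35 x 24 mm, lying on the table in front of the frame; origin at the centre of its underside.
- gem_jar: Loose bystander: small round black gem jar, 33 mm across, 22 mm tall, on the table; origin at the centre of its underside.
- loupe: Loose bystander: folding loupe, 25 x 45 x 14 mm, on the table; origin at the centre of its underside.

How it is judged:
By the outcome, as a careful person would: the job done as asked, in the order asked, and still so for the second after the job is handed in, with the robot touching nothing.
It also fails if it takes over 72 s, if anything falls off the work surface, if the arm or the gripper's body presses on something with over 40 N, if the wrist force passes 120 N, or if a joint passes its speed limit or range.

ROBOT

A 6-joint arm with a two-finger parallel gripper is mounted at the origin on the work surface; the furniture and walls round the work are solid. World frame = base frame: x ahead of the robot, y to its left, z up, the work surface at z = 0. Lengths are in m, angles in rad, forces in N, time in s.
With the tool pointing down it reaches from about 0.3 to 0.775 m from the base axis. Payload 14.6 kg.
Tool frame: the origin (TCP) lies on the mounting face of the last link; the fingertips stand 199 mm ahead of it and the grasp point (between the pads) lies 180 mm ahead of it; z points along the fingers, y is the direction in which the jaws open and shut (so a half turn about z gives the same grasp; the last joint's range is limited). The gripper opens to 94 mm and grips with 3 to 60 N. Pads are 16 mm wide; open, the fingers measure 119 mm over their backs; the gripper's body (75 mm by 177 mm) begins 78 mm behind the grasp point.
Start: joints at [1.18, 0.3, 1.521, -0, 1.321, -0.067], TCP at [0.175, 0.521, 0.405] pointing down, gripper open.
Joint ranges: [-3.03, 3.03], [-0.79, 2.21], [0.23, 2.52], [-1.04, 4.18], [0, 3.07], [-2.55, 2.55]. Speed limits (rad/s): [2.22, 2.22, 2.57, 3.14, 3.14, 3.14].

INTERFACE

Orientations are given as [roll, pitch, yaw] about the fixed x, y, z axes, in that order (R = Rz(yaw) Ry(pitch) Rx(roll)).
In Python, from station import sensors, vision, job gives the robot as it stands. The module is installed in compiled form; this text tells all that it offers.
- The arm moves only by the tool arm_command, never from a script. Its argument "plan" is one flat list of numbers, 5 for each row, row after row: the closure, from -1 (fully open) to 1 (shut), so that 0 is half open, then the shift along the world's x, y, z scaled (see below), then the turn about the world's z scaled (see below). A call has 1 to 20 rows; each row is the pose to reach, as a shift and turn from the pose commanded when the call began; what a row does not reach only later rows make up. The controller multiplies each number of a shift by 400 mm and each number of a turn by 120 degrees. A row lasts 1/10 s, in which the tool goes at most 50 mm and 8.59 degrees, less where a joint would pass 70% of its speed; a pose out of reach is approached as far as the arm can. A call with a number of a shift or a turn outside -1 to 1 is refused whole. A call with a gripper value outside its range is refused whole. The fingers move at their own pace and stop on an object; "newtons" is the grip in N (left out, the last holds). Time passes only in rows, so rows that repeat a pose let the fingers close. It gives the time, the measured TCP pose, the force and the opening at its end, in the units of the state.
- sensors.get_obs(): the state, without advancing time (a new reading comes with each control period).
- vision.camera(name): name is "scene" or "top" or "wrist"; returns the picture (384x512x3 uint8, blue, green, red); there is no depth.
- vision.camera_params(name): a dict with "intrinsics" (3x3 intrinsics, pixels), "rvec" (rotation vector, rad) and "tvec" (3), from world to camera coordinates, as OpenCV has them. Camera axes: x right, y down, z forward; pixel columns grow to the right and rows downward; lengths in m; the calibration is good to about 2 mm. A picture is of the moment at which its call begins: read the wrist's pose just before it. camera_params takes no time and is no camera call; for the wrist camera it gives the pose at the moment of the call.
- job.hand_in(): hands the job in, once; it reports no verdict.
Trained networks look in the newest picture that a camera, given by its name, has taken for a name from the list of things; names that differ only in an ending like _2 or _b are one class to them, and where a whole thing is asked for, a point or a joint stands for the part that bears it (a point fixed in the world has none). Each returns a list of dicts, best first, with "confidence" (0 to 1); they miss things now and then, are a little off and sometimes report something else, mostly with a low value. They report only what shows in the picture. A call takes as long as a camera call.
- vision.search_frame(name, camera): "at" ([row, column] in pixels, amid what is visible of it).
- vision.silhouettes(name, camera): "mask" (384x512 bool, what is visible of it) and "at" ([row, column] in pixels, amid what is visible of it).
- vision.pinpoint(name, camera): "at" ([row, column] in pixels: a listed point, or the origin of a listed thing).
The state is a dict: "time_s": time; "qpos": joint angles; "joint_vel": joint speeds; "tau": joint torques, N m; "ee_pos": TCP position; "eef_rot": TCP orientation; "force": force on the tool from outside, world axes, zero at the start; "moment": the same for the moment, N m; "grip_width": finger opening in m.
Only numpy, scipy, OpenCV 4.12 (cv2) and the standard library are available. Lean on these libraries where they do the work, as an engineer would, in place of code of your own. Each camera call takes 0.05 s, during which the arm holds its last target.

## Working session

There is one attempt and no reset: what is moved stays moved. The work goes in short steps, Python scripts to look and compute and a tool call to move; the robot and the scene stay as the last step left them, time stands still between calls to the robot, and variables do not carry over. Pictures are saved under pics/ and viewed, and the job is handed in when it is done.

Besides the shell and the picture viewer there is one more tool, called after "Emit:" as name(argument=value, ...) on one line, values as JSON. arm_command: Moves the arm, as the interface text tells. Its arguments: {"type":"object","properties":{"plan":{"type":"array"},"newtons":{"type":"number"}},"required":["plan"]}

```bash
mkdir -p pics; cat > h.py <<'E'
import numpy as np, cv2
from station import sensors, vision, job
def ray(cam,at):
    p=vision.camera_params(cam);K=np.array(p["intrinsics"],float);R=cv2.Rodrigues(np.array(p["rvec"],float))[0];t=np.array(p["tvec"],float).ravel()
    d=R.T@np.linalg.inv(K)@np.array([at[1],at[0],1.]);return -R.T@t,d
def onz(cam,at,z):
    o,d=ray(cam,at);return o+d*(z-o[2])/d[2]
def proj(cam,P):
    p=vision.camera_params(cam);return cv2.projectPoints(np.array(P,float).reshape(-1,1,3),np.array(p["rvec"],float),np.array(p["tvec"],float),np.array(p["intrinsics"],float),None)[0].reshape(-1,2)
E
python3 - <<'E'
from h import *
o=sensors.get_obs();print({k:np.round(v,3) for k,v in o.items()})
for c in ["scene","top"]:
    cv2.imwrite(f"pics/{c}0.png",vision.camera(c))
    for n,z in [("frame_mid",.055)]+[("stud_"+s,.09) for s in("fl","fr","bl","br")]+[("grip_"+s,.111) for s in("fl","fr","bl","br")]:
        r=vision.pinpoint(n,c)
        for q in r[:2]: print(c,n,np.round(q["at"],1),round(q["confidence"],2),np.round(onz(c,q["at"],z),4))
E
```

```text
{'time_s': np.float64(0.0), 'qpos': array([ 1.18 ,  0.3  ,  1.522, -0.   ,  1.321, -0.067]), 'joint_vel': array([-0.002,  0.   ,  0.001,  0.001,  0.   , -0.001]), 'tau': array([ 2.0000e-03, -5.3179e+01, -3.5274e+01,  7.1000e-02,  2.4000e-02,
       -0.0000e+00]), 'ee_pos': array([0.175, 0.521, 0.404]), 'eef_rot': array([-3.14 , -0.   ,  2.818]), 'force': array([ 1.241,  0.269, -0.685]), 'moment': array([0.042, 0.056, 0.036]), 'grip_width': np.float64(0.094)}
scene frame_mid [184.  278.7] 0.87 [0.531  0.0809 0.055 ]
scene frame_mid [240.4 211.6] 0.74 [0.332  0.0198 0.055 ]
scene stud_fl [166.  249.2] 0.57 [0.4918 0.1315 0.09  ]
scene stud_fr [192.2 274.1] 0.76 [0.4799 0.0283 0.09  ]
scene stud_bl [153.2 286.3] 0.6 [0.5838 0.1228 0.09  ]
scene stud_br [176.4 313.1] 0.88 [0.5734 0.0219 0.09  ]
scene grip_fl [152.3 261. ] 0.75 [0.5237 0.1326 0.111 ]
scene grip_fl [164.7 250.5] 0.42 [0.4801 0.1079 0.111 ]
scene grip_fr [188.7 252.4] 0.63 [0.438  0.0399 0.111 ]
scene grip_bl [141.9 301. ] 0.5 [0.6168 0.1133 0.111 ]
scene grip_br [173.8 300.7] 0.72 [0.5402 0.0219 0.111 ]
top frame_mid [173.8 255.7] 0.86 [0.5373 0.081  0.055 ]
top stud_fl [193.3 221.4] 0.83 [0.4951 0.1426 0.09  ]
top stud_fl [175.1 256.7] 0.48 [0.5294 0.0791 0.09  ]
top stud_fr [200.9 278.5] 0.73 [0.4827 0.039  0.09  ]
top stud_fr [171.7 254.5] 0.38 [0.5356 0.0832 0.09  ]
top stud_bl [139.7 229.5] 0.71 [0.5944 0.1299 0.09  ]
top stud_br [152.4 289.4] 0.72 [0.5724 0.0198 0.09  ]
top stud_br [168.2 290. ] 0.55 [0.543  0.0185 0.09  ]
top grip_fl [173.4 226.7] 0.49 [0.5284 0.1325 0.111 ]
top grip_fl [252.8 190.4] 0.32 [0.3874 0.1929 0.111 ]
top grip_fr [223.3 279. ] 0.72 [0.4409 0.0387 0.111 ]
top grip_bl [123.6 237.1] 0.67 [0.6193 0.1157 0.111 ]
top grip_bl [175.9 253.1] 0.21 [0.5246 0.0855 0.111 ]
top grip_br [169.2 290.4] 0.53 [0.5376 0.0192 0.111 ]
```

```bash
python3 - <<'E'
from h import *
# save crops upscaled from saved pics
a=cv2.imread("pics/top0.png");cv2.imwrite("pics/top0c.png",cv2.resize(a[80:270,160:350],None,fx=3.1,fy=3.1,interpolation=cv2.INTER_CUBIC))
a=cv2.imread("pics/scene0.png");cv2.imwrite("pics/scene0c.png",cv2.resize(a[100:270,180:380],None,fx=3.5,fy=3.5,interpolation=cv2.INTER_CUBIC))
E
```

```text
(no output)
```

View pics/top0.png

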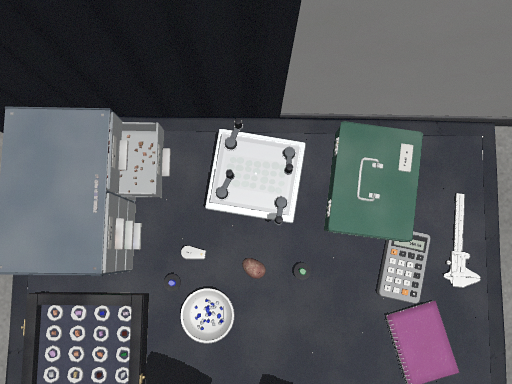

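View pics/top0c.png

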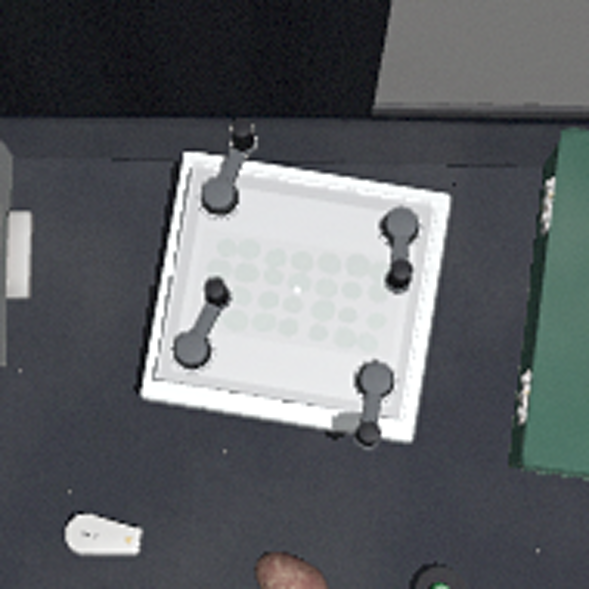

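View pics/scene0.png

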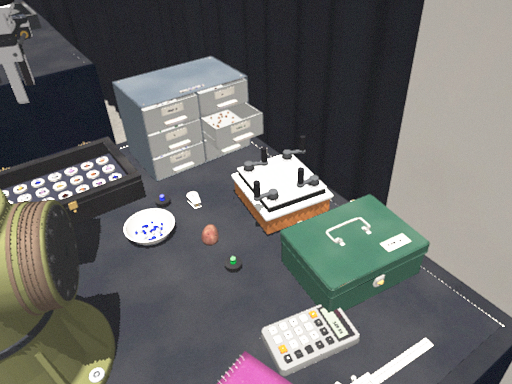

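View pics/scene0c.png

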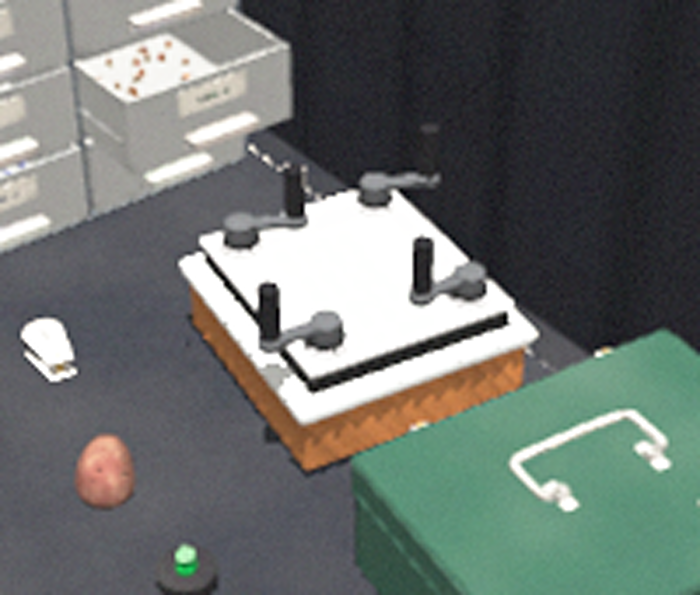

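```bash
python3 - <<'E'
from h import *
from scipy.optimize import least_squares
S={"fl":(-.047,.055),"fr":(-.047,-.055),"bl":(.047,.055),"br":(.047,-.055)}
cr=lambda x,y:(160+x/3.1-.5+.16,80+y/3.1-.5+.16)
cs=lambda x,y:(180+x/3.5-.36,100+y/3.5-.36)
obs=[]
for p,c in zip([(185,152),(452,192),(410,442),(143,398)],[(.078,.084),(.078,-.084),(-.078,-.084),(-.078,.084)]): obs.append(("top",cr(*p),(*c,.055)))
for p,c in zip([(180,263),(305,422),(538,333)],[(-.078,.084),(-.078,-.084),(.078,-.084)]): obs.append(("scene",cs(*p),(*c,.055)))
for p,k in zip([(193,349),(375,379),(220,195),(400,223)],S): obs.append(("top",cr(*p),(*S[k],.091)))
for p,k in zip([(240,222),(324,325),(374,184),(469,274)],S): obs.append(("scene",cs(*p),(*S[k],.091)))
def w(f,P):
    c,s=np.cos(f[2]),np.sin(f[2]);return [f[0]+c*P[0]-s*P[1],f[1]+s*P[0]+c*P[1],P[2]]
def fun(f,cams=("top","scene")):
    return np.concatenate([(proj(cm,w(f,P))[0]-px) for cm,px,P in obs if cm in cams])
for cams in [("top",),("scene",),("top","scene")]:
    r=least_squares(lambda f:fun(f,cams),[.535,.08,-.12],loss="soft_l1");print(cams,np.round(r.x,4),np.round(fun(r.x,cams),1).tolist())
f=r.x
for k in S:
    s=np.array(w(f,(*S[k],.09)));
    print(k,"stud",np.round(s,4))
# knob top centres z .125 (top image), knob top scene
kt=dict(fl=(216,289),fr=(369,433),bl=(241,132),br=(399,270)); ks=dict(fl=(294,168),fr=(268,289),bl=(430,130),br=(422,242))
for k in S:
  P=[]
  for cm,px in (("top",cr(*kt[k])),("scene",cs(*ks[k]))):
    s=np.array(w(f,(*S[k],.09)))
    def g(a): return proj(cm,[s[0]+.034*np.cos(a[0]),s[1]+.034*np.sin(a[0]),.125])[0]-px
    q=least_squares(g,[0 if k in("fl","bl") else np.pi]);P.append((round(q.x[0],3),np.round(q.fun,1).tolist(),np.round(onz(cm,px[::-1],.125),4).tolist()))
  print(k,P)
E
```

```text
('top',) [ 0.5353  0.0812 -0.1469] [-0.6, -0.7, 0.1, 0.4, 1.3, 0.4, -1.1, 0.3, -0.4, 0.0, 0.8, 0.0, -0.5, -0.6, 0.7, -0.0]
('scene',) [ 0.5321  0.0772 -0.1448] [-0.9, 0.1, -0.9, -0.3, 0.5, 0.3, -0.2, 0.8, 0.6, -0.6, 0.2, -0.2, 0.4, -0.1]
('top', 'scene') [ 0.5348  0.0804 -0.1452] [-0.3, -0.3, 0.4, 0.6, 1.8, 0.6, -0.6, 0.6, -0.6, -1.0, -0.8, -1.8, 0.3, -0.9, 0.0, 0.4, 1.3, 0.3, -0.2, -0.2, 1.1, 0.2, 0.0, -0.3, 0.7, -1.9, 0.3, -1.2, 0.3, -1.3]
fl stud [0.4962 0.1416 0.09  ]
fr stud [0.4803 0.0328 0.09  ]
bl stud [0.5892 0.128  0.09  ]
br stud [0.5733 0.0192 0.09  ]
fl [(np.float64(-0.439), [-0.0, 0.1], [0.5272, 0.1271, 0.125]), (np.float64(-0.487), [0.1, -0.0], [0.526, 0.1258, 0.125])]
fr [(np.float64(2.93), [0.0, -0.1], [0.4469, 0.04, 0.125]), (np.float64(3.012), [0.5, -0.5], [0.4449, 0.0366, 0.125])]
bl [(np.float64(-0.432), [0.5, -1.1], [0.6181, 0.1146, 0.125]), (np.float64(-0.557), [0.1, -0.0], [0.6177, 0.1101, 0.125])]
br [(np.float64(3.007), [0.0, -0.0], [0.5396, 0.0238, 0.125]), (np.float64(3.074), [0.5, -0.6], [0.5372, 0.0204, 0.125])]
```

```bash
python3 - <<'E'
from h import *
cr=lambda x,y:(160+x/3.1-.34,80+y/3.1-.34)
cs=lambda x,y:(180+x/3.5-.36,100+y/3.5-.36)
def tri(a,b):
    o1,d1=ray("top",a[::-1]);o2,d2=ray("scene",b[::-1])
    A=np.stack([d1,-d2],1);s=np.linalg.lstsq(A,o2-o1,rcond=None)[0];p,q=o1+s[0]*d1,o2+s[1]*d2
    return np.round((p+q)/2,3),round(np.linalg.norm(p-q),4)
print("handle",tri((167,162),cs(222,128)))
print("corner far",tri((163,124),cs(290,42)))
print("corner near",tri((163,195),cs(130,110)))
print("case corner fl",tri((328,215),(282,236)), tri((341,123),(365,199)),tri((412,240),(333,298)))
print("cab front corner",tri((112,271),(132,98)))
E
```

```text
handle (array([0.551, 0.243, 0.089]), np.float64(0.001))
corner far (array([0.61 , 0.245, 0.133]), np.float64(0.0021))
corner near (array([0.485, 0.242, 0.126]), np.float64(0.0039))
case corner fl (array([ 0.452, -0.051,  0.053]), np.float64(0.0217)) (array([ 0.631, -0.076,  0.068]), np.float64(0.0102)) (array([ 0.415, -0.21 ,  0.063]), np.float64(0.002))
cab front corner (array([0.346, 0.301, 0.225]), np.float64(0.0273))
```

```bash
python3 - <<'E'
from h import *
a=cv2.imread("pics/scene0.png");cv2.imwrite("pics/sc1.png",cv2.resize(a[50:220,100:300],None,fx=3.5,fy=3.5,interpolation=cv2.INTER_CUBIC))
a=cv2.imread("pics/top0.png");cv2.imwrite("pics/tp1.png",cv2.resize(a[100:290,60:250],None,fx=3.1,fy=3.1,interpolation=cv2.INTER_CUBIC))
E
```

```text
(no output)
```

View pics/sc1.png

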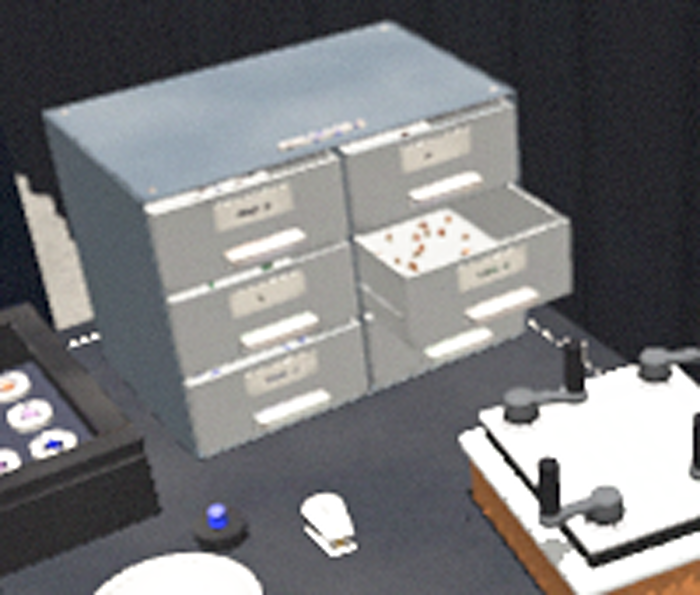

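View pics/tp1.png

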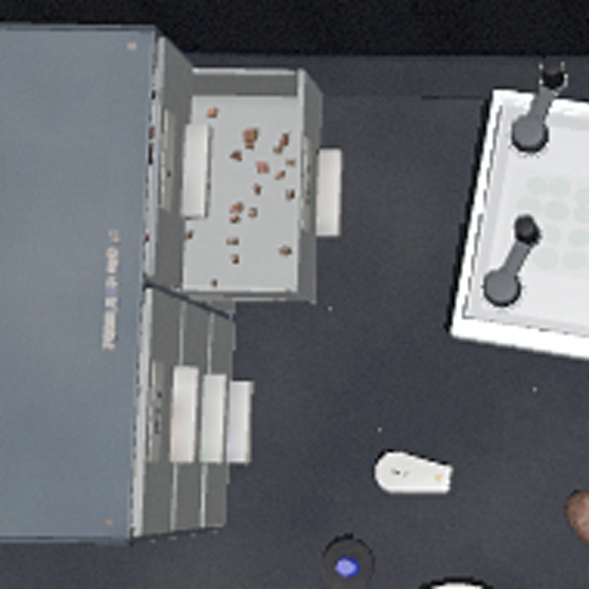

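Emit:
arm_command(plan=[0.15,0.2625,-0.55,0.1,0.086,0.15,0.2625,-0.55,0.1,0.086,0.15,0.2625,-0.55,0.1,0.086,0.15,0.2625,-0.55,0.1,0.086,0.15,0.2625,-0.55,0.1,0.086,0.15,0.2625,-0.55,0.1,0.086,0.15,0.2625,-0.55,0.1,0.086,0.15,0.8,-1,0.1,0.086,0.15,0.8,-1,0.1,0.086,0.15,0.8,-1,0.1,0.086,0.15,0.8,-1,0.1,0.086,0.15,0.8,-1,0.1,0.086,0.15,0.8,-1,0.1,0.086,0.15,0.8,-1,0.1,0.086,0.15,0.8,-1,0.1,0.086,0.15,0.8,-1,0.1,0.086], newtons=25)

```text
time_s: 2.6
ee_pos: [0.4945, 0.1229, 0.4444]
eef_rot: [3.142, -0.001, 3.0]
force: [0.0, 0.2, -0.4]
grip_width: 0.0402
```

```bash
python3 - <<'E'
from h import *
o=sensors.get_obs();print({k:np.round(v,3) for k,v in o.items() if k in("time_s","qpos","ee_pos","eef_rot","force","grip_width")})
import pickle
im=vision.camera("wrist");cv2.imwrite("pics/w1.png",im)
pickle.dump(vision.camera_params("wrist"),open("w1.pkl","wb"))
for n,z in [("frame_mid",.055)]+[("stud_"+s,.09) for s in("fl","fr","bl","br")]+[("grip_"+s,.111) for s in("fl","fr","bl","br")]:
    for q in vision.pinpoint(n,"wrist")[:2]: print(n,np.round(q["at"],1),round(q["confidence"],2),np.round(onz("wrist",q["at"],z),4))
E
```

```text
{'time_s': np.float64(2.6), 'qpos': array([ 0.172,  0.18 ,  1.576,  0.   ,  1.386, -1.257]), 'ee_pos': array([0.494, 0.123, 0.444]), 'eef_rot': array([ 3.142e+00, -1.000e-03,  3.000e+00]), 'force': array([ 0.037,  0.186, -0.387]), 'grip_width': np.float64(0.04)}
frame_mid [176.5 160.8] 0.6 [0.4899 0.0227 0.055 ]
frame_mid [206.7 219.7] 0.56 [0.5346 0.0823 0.055 ]
stud_fl [177.5 272.7] 0.67 [0.5    0.1457 0.09  ]
stud_fr [176.1 161. ] 0.77 [0.4825 0.0332 0.09  ]
stud_bl [239.6 158.2] 0.75 [0.5509 0.0149 0.09  ]
stud_bl [259.9 272.1] 0.7 [0.5924 0.1331 0.09  ]
stud_br [258.9 167.7] 0.56 [0.5749 0.02   0.09  ]
grip_fl [212.6 260.1] 0.73 [0.5284 0.1276 0.111 ]
grip_fr [141.2 154.4] 0.96 [0.4449 0.0401 0.111 ]
grip_bl [295.6 258.1] 0.67 [0.6208 0.1127 0.111 ]
grip_br [238.6 159.3] 0.72 [0.5415 0.0232 0.111 ]
grip_br [210.3 261.3] 0.7 [0.5263 0.1288 0.111 ]
```

View pics/w1.png

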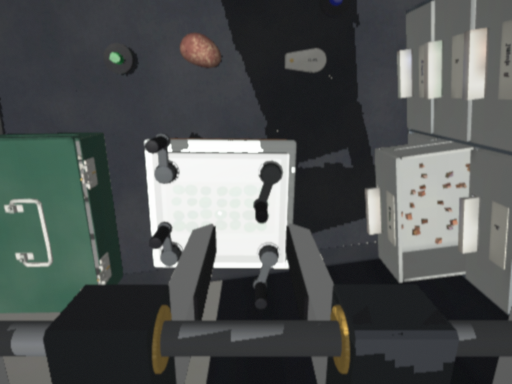

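```bash
python3 - <<'E'
import cv2
a=cv2.imread("pics/w1.png");cv2.imwrite("pics/w1c.png",cv2.resize(a[125:310,135:310],None,fx=3.2,fy=3.2,interpolation=cv2.INTER_CUBIC))
E
```

```text
(no output)
```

View pics/w1c.png

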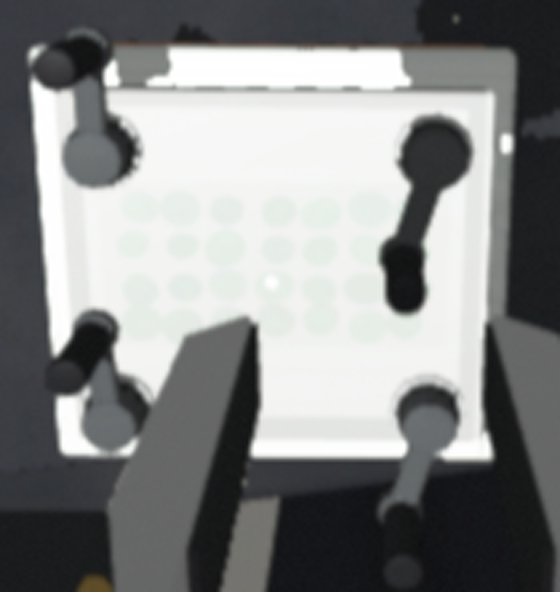

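```bash
cat > fit.py <<'E'
from h import *
from scipy.optimize import least_squares
S={"fl":(-.047,.055),"fr":(-.047,-.055),"bl":(.047,.055),"br":(.047,-.055)}
cw=lambda x,y:(135+x/3.2-.34,125+y/3.2-.34)
obs=[]
for p,c in zip([(30,50),(516,50),(62,455)],[(-.078,-.084),(-.078,.084),(.078,-.084)]): obs.append((cw(*p),(*c,.055)))
for p,k in zip([(438,152),(96,156),(429,421),(112,422)],S): obs.append((cw(*p),(*S[k],.091)))
def w(f,P):
    c,s=np.cos(f[2]),np.sin(f[2]);return [f[0]+c*P[0]-s*P[1],f[1]+s*P[0]+c*P[1],P[2]]
def fun(f,o): return np.concatenate([(proj("wrist",w(f,P))[0]-px) for px,P in o])
for o in (obs,obs[:3],obs[3:]):
    r=least_squares(lambda f:fun(f,o),[.535,.08,-.14],loss="soft_l1");print(np.round(r.x,4),np.round(r.fun,1).tolist())
r=least_squares(lambda f:fun(f,obs),[.535,.08,-.14],loss="soft_l1")
f=r.x
kw=dict(fl=(406,292),fr=(55,63),bl=(402,570),br=(65,373))
for k in S:
    s=np.array(w(f,(*S[k],.09)));K=onz("wrist",cw(*kw[k])[::-1],.125);d=(K-s)[:2]
    print(k,np.round(s,4),"hubpix",np.round(onz("wrist",cw(*dict(zip(S,[(438,152),(96,156),(429,421),(112,422)]))[k])[::-1],.091)[:2],4),"knob",np.round(K,4),np.hypot(*d).round(4),np.arctan2(d[1],d[0]).round(3))
E
python3 fit.py
```

```text
[ 0.5344  0.0833 -0.1433] [-1.4, -2.2, 1.0, -2.3, 0.1, -0.2, 0.3, 1.2, -1.5, 0.0, 1.7, 1.2, -0.3, 1.0]
[ 0.5365  0.0829 -0.1471] [-1.0, -0.5, 1.2, -0.0, -0.1, 1.2]
[ 0.5334  0.0834 -0.1419] [0.3, 0.2, -1.6, -0.8, 1.7, 0.4, -0.3, 0.3]
fl [0.4957 0.1444 0.09  ] hubpix [0.4944 0.1442] knob [0.5269 0.1285 0.125 ] 0.0349 -0.471
fr [0.48   0.0355 0.09  ] hubpix [0.4802 0.0371] knob [0.446  0.0414 0.125 ] 0.0345 2.972
bl [0.5888 0.131  0.09  ] hubpix [0.587  0.1294] knob [0.6202 0.1146 0.125 ] 0.0354 -0.48
br [0.5731 0.0221 0.09  ] hubpix [0.5719 0.0227] knob [0.5379 0.0235 0.125 ] 0.0352 3.104
```

Emit:
arm_command(plan=[0.15,0.08,0.015,-0.1,0,0.15,0.08,0.015,-0.26,0,0.15,0.08,0.015,-0.26,0,0.15,0.08,0.015,-0.26,0,0.15,0.08,0.015,-0.26,0,0.15,0.08,0.015,-0.26,0])

```text
time_s: 3.7
ee_pos: [0.5272, 0.1275, 0.3424]
eef_rot: [3.141, 0.003, 2.998]
force: [0.1, 0.3, -0.2]
grip_width: 0.04
```

```bash
python3 - <<'E'
from h import *
cv2.imwrite("pics/w2.png",vision.camera("wrist"))
a=cv2.imread("pics/w2.png")
for nm,P in (("knob",[.527,.1275,.125]),("stud",[.496,.1425,.091])):print(nm,proj("wrist",P))
print(np.round(sensors.get_obs()["ee_pos"],4))
E
```

```text
knob [[248.51661219 226.59983038]]
stud [[263.63225313 163.8106882 ]]
[0.5271 0.1274 0.3423]
```

View pics/w2.png

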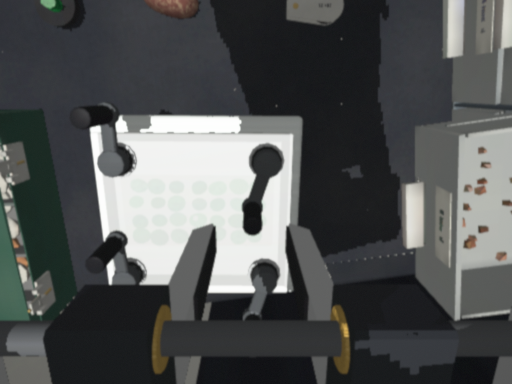

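Emit:
arm_command(plan=[0.15,0,0,-0.115,0,0.15,0,0,-0.115,0,0.15,0,0,-0.115,0,1,0,0,-0.115,0,1,0,0,-0.115,0,1,0,0,-0.115,0,1,0,0,-0.115,0,1,0,0,-0.115,0], newtons=25)

```text
time_s: 4.55
ee_pos: [0.5271, 0.1275, 0.2952]
eef_rot: [3.141, 0.001, 2.998]
force: [-0.2, 1.6, 5.1]
grip_width: 0.0125
```

```bash
python3 - <<'E'
from h import *
cv2.imwrite("pics/w3.png",vision.camera("wrist"))
o=sensors.get_obs();print(np.round(o["ee_pos"],4),o["grip_width"],o["force"],o["moment"])
E
```

```text
[0.5271 0.1275 0.2952] 0.012372222638909558 [0.21801152 1.44296884 4.13962812] [0.19067369 0.02265962 0.01910648]
```

View pics/w3.png

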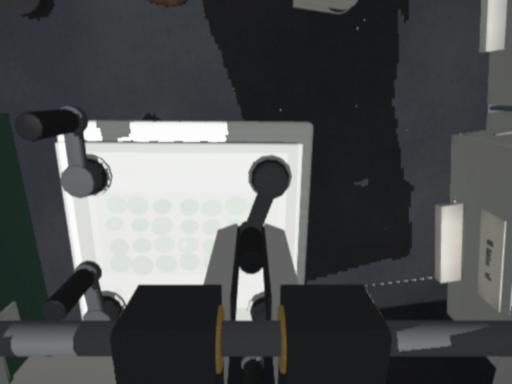

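```bash
cat > arc.py <<'E'
import numpy as np,sys
# arc.py cx cy a0 a1 n x0 y0 [r]: targets on circle relative to commanded x0,y0
cx,cy,a0,a1,n,x0,y0=map(float,sys.argv[1:8]);r=float(sys.argv[8]) if len(sys.argv)>8 else .034
out=[]
for a in np.linspace(a0,a1,int(n)+1)[1:]:
    out+=["1",*(f"{v:.4f}" for v in ((cx+r*np.cos(a)-x0)/.4,(cy+r*np.sin(a)-y0)/.4)),"0","0"]
print(", ".join(out)); print("end",round(cx+r*np.cos(a),4),round(cy+r*np.sin(a),4))
E
python3 arc.py .4968 .143 -.473 -1.173 7 .5271 .1275
```

```text
1, -0.0043, -0.0073, 0, 0, 1, -0.0093, -0.0142, 0, 0, 1, -0.0149, -0.0206, 0, 0, 1, -0.0211, -0.0264, 0, 0, 1, -0.0279, -0.0315, 0, 0, 1, -0.0352, -0.0359, 0, 0, 1, -0.0428, -0.0396, 0, 0
end 0.51 0.1117
```

Emit:
arm_command(plan=[1,-0.0043,-0.0073,0,0,1,-0.0093,-0.0142,0,0,1,-0.0149,-0.0206,0,0,1,-0.0211,-0.0264,0,0,1,-0.0279,-0.0315,0,0,1,-0.0352,-0.0359,0,0,1,-0.0428,-0.0396,0,0])

```text
time_s: 5.3
ee_pos: [0.5098, 0.1116, 0.2951]
eef_rot: [3.141, 0.001, 2.998]
force: [0.4, 4.3, 4.6]
grip_width: 0.0126
```

```bash
python3 arc.py .4965 .1442 -1.173 -1.873 7 .51 .1117
```

```text
1, -0.0088, -0.0000, 0, 0, 1, -0.0170, -0.0021, 0, 0, 1, -0.0255, -0.0033, 0, 0, 1, -0.0339, -0.0037, 0, 0, 1, -0.0424, -0.0033, 0, 0, 1, -0.0508, -0.0020, 0, 0, 1, -0.0590, 0.0001, 0, 0
end 0.4864 0.1117
```

Emit:
arm_command(plan=[1,-0.0088,0,0,0,1,-0.017,-0.0021,0,0,1,-0.0255,-0.0033,0,0,1,-0.0339,-0.0037,0,0,1,-0.0424,-0.0033,0,0,1,-0.0508,-0.002,0,0,1,-0.059,0.0001,0,0])

```text
time_s: 6.0
ee_pos: [0.4864, 0.1113, 0.2952]
eef_rot: [-3.141, 0.002, 2.998]
force: [1.3, -1.6, 6.1]
grip_width: 0.0128
```

```bash
python3 arc.py .4965 .144 -1.873 -2.673 8 .4864 .1117
```

```text
1, -0.0080, 0.0025, 0, 0, 1, -0.0157, 0.0062, 0, 0, 1, -0.0229, 0.0107, 0, 0, 1, -0.0297, 0.0159, 0, 0, 1, -0.0359, 0.0217, 0, 0, 1, -0.0414, 0.0281, 0, 0, 1, -0.0464, 0.0350, 0, 0, 1, -0.0506, 0.0424, 0, 0
end 0.4662 0.1286
```

Emit:
arm_command(plan=[1,-0.008,0.0025,0,0,1,-0.0157,0.0062,0,0,1,-0.0229,0.0107,0,0,1,-0.0297,0.0159,0,0,1,-0.0359,0.0217,0,0,1,-0.0414,0.0281,0,0,1,-0.0464,0.035,0,0,1,-0.0506,0.0424,0,0])

```text
time_s: 6.8
ee_pos: [0.4661, 0.1285, 0.2952]
eef_rot: [3.141, 0.002, 2.998]
force: [1.8, -1.1, 5.2]
grip_width: 0.0121
```

```bash
python3 arc.py .4965 .144 -2.673 -3.073 4 .4662 .1286;python3 arc.py .4965 .144 -3.073 -3.233 2 .4626 .1417;python3 arc.py .4965 .144 -3.233 -3.393 2 .4626 .1471;python3 arc.py .4965 .144 -3.393 -3.553 2 .4636 .1525;python3 arc.py .4965 .144 -3.553 -3.713 2 .4653 .1576
```

```text
1, -0.0035, 0.0079, 0, 0, 1, -0.0062, 0.0159, 0, 0, 1, -0.0080, 0.0242, 0, 0, 1, -0.0091, 0.0327, 0, 0
end 0.4626 0.1417
1, -0.0002, 0.0067, 0, 0, 1, 0.0001, 0.0135, 0, 0
end 0.4626 0.1471
1, 0.0010, 0.0067, 0, 0, 1, 0.0024, 0.0134, 0, 0
end 0.4636 0.1525
1, 0.0019, 0.0064, 0, 0, 1, 0.0043, 0.0127, 0, 0
end 0.4653 0.1576
1, 0.0031, 0.0061, 0, 0, 1, 0.0065, 0.0120, 0, 0
end 0.4679 0.1624
```

Emit:
arm_command(plan=[1,-0.0035,0.0079,0,0,1,-0.0062,0.0159,0,0,1,-0.008,0.0242,0,0,1,-0.0091,0.0327,0,0])

```text
time_s: 7.2
ee_pos: [0.4626, 0.1416, 0.2951]
eef_rot: [3.142, 0.002, 2.998]
force: [2.4, -2.0, 5.7]
grip_width: 0.0127
```

Emit:
arm_command(plan=[1,-0.0002,0.0067,0,0,1,0.0001,0.0135,0,0])

```text
time_s: 7.4
ee_pos: [0.4627, 0.147, 0.2952]
eef_rot: [3.142, 0.002, 2.998]
force: [3.4, -2.0, 5.1]
grip_width: 0.0125
```

```bash
python3 arc.py .4972 .144 -3.233 -3.593 6 .4626 .1471
```

```text
1, 0.0025, 0.0051, 0, 0, 1, 0.0034, 0.0101, 0, 0, 1, 0.0046, 0.0150, 0, 0, 1, 0.0061, 0.0199, 0, 0, 1, 0.0079, 0.0247, 0, 0, 1, 0.0100, 0.0293, 0, 0
end 0.4666 0.1588
```

Emit:
arm_command(plan=[1,0.002,0.005,0,0])

```text
time_s: 7.5
ee_pos: [0.4633, 0.149, 0.2951]
eef_rot: [-3.141, 0.001, 2.998]
force: [-2.8, -1.7, 8.6]
grip_width: 0.0125
```

Emit:
arm_command(plan=[1,0.001,0.005,0,0])

```text
time_s: 7.6
ee_pos: [0.4637, 0.151, 0.2951]
eef_rot: [-3.141, 0.0, 2.998]
force: [-1.4, -1.1, 7.6]
grip_width: 0.0127
```

Still running free. Continue in 2 mm steps.

Emit:
arm_command(plan=[1,0.001,0.005,0,0])

```text
time_s: 7.7
ee_pos: [0.4641, 0.153, 0.2951]
eef_rot: [-3.142, 0.001, 2.998]
force: [0.4, -1.3, 7.4]
grip_width: 0.0123
```

Emit:
arm_command(plan=[1,0.0015,0.005,0,0])

```text
time_s: 7.8
ee_pos: [0.4647, 0.155, 0.2951]
eef_rot: [-3.141, 0.001, 2.998]
force: [-0.2, -2.3, 7.5]
grip_width: 0.0121
```

Emit:
arm_command(plan=[1,0.002,0.005,0,0])

```text
time_s: 7.9
ee_pos: [0.4655, 0.157, 0.2951]
eef_rot: [-3.141, 0.001, 2.998]
force: [-0.1, -2.0, 7.7]
grip_width: 0.0126
```

Emit:
arm_command(plan=[1,0.002,0.0046,0,0])

```text
time_s: 8.0
ee_pos: [0.4663, 0.1588, 0.2951]
eef_rot: [-3.141, 0.001, 2.998]
force: [-0.9, -2.1, 7.1]
grip_width: 0.0122
```

Emit:
arm_command(plan=[1,0.0022,0.0045,0,0])

```text
time_s: 8.1
ee_pos: [0.4671, 0.1604, 0.295]
eef_rot: [-3.14, 0.0, 2.998]
force: [-5.1, -12.0, 10.1]
grip_width: 0.0127
```

Emit:
arm_command(plan=[1,0.0024,0.0044,0,0])

```text
time_s: 8.2
ee_pos: [0.4679, 0.1618, 0.2949]
eef_rot: [-3.139, -0.001, 2.998]
force: [-5.1, -12.1, 11.3]
grip_width: 0.0121
```

Emit:
arm_command(plan=[1,0.0027,0.0042,0,0,1,0.0056,0.0081,0,0])

```text
time_s: 8.4
ee_pos: [0.4701, 0.1648, 0.2949]
eef_rot: [-3.138, -0.001, 2.998]
force: [-7.6, -13.7, 13.2]
grip_width: 0.0122
```

Emit:
arm_command(plan=[1,0.0024,0.0026,0,0,1,0.0049,0.0052,0,0])

```text
time_s: 8.6
ee_pos: [0.4719, 0.1669, 0.2948]
eef_rot: [-3.138, -0.002, 2.998]
force: [-9.1, -12.3, 13.4]
grip_width: 0.0123
```

Emit:
arm_command(plan=[0.15,0,0,0,0,0.15,0,0,0,0,0.15,0,0,0,0,0.15,0,0,0,0,0.15,0,0,0.12,0,0.15,0,0,0.12,0,0.15,0.17,-0.36,0.12,0,0.15,0.17,-0.36,0.12,0,0.15,0.17,-0.36,0.12,0,0.15,0.17,-0.36,0.12,0,0.15,0.17,-0.36,0.12,0,0.15,0.17,-0.36,0.12,0])

```text
time_s: 9.8
ee_pos: [0.5399, 0.0246, 0.3423]
eef_rot: [3.141, -0.001, 2.998]
force: [-0.4, 0.7, 0.6]
grip_width: 0.0398
```

```bash
python3 - <<'E'
from h import *
o=sensors.get_obs();print(o["time_s"],np.round(o["ee_pos"],4),o["grip_width"],o["force"])
cv2.imwrite("pics/w4.png",vision.camera("wrist"))
for nm,P in (("flknob",[.472,.1668,.125]),("flstud",[.4972,.144,.091]),("brknob",[.54,.0235,.125]),("brstud",[.574,.022,.091])):print(nm,proj("wrist",P))
E
```

```text
9.8 [0.5399 0.0246 0.3423] 0.03980622753508125 [-0.37057576  0.69050582  0.55028608]
flknob [[484.23186258  81.09388851]]
flstud [[414.44900553 126.63570837]]
brknob [[246.34452848 228.12268139]]
brstud [[251.45657577 252.55390197]]
```

View pics/w4.png

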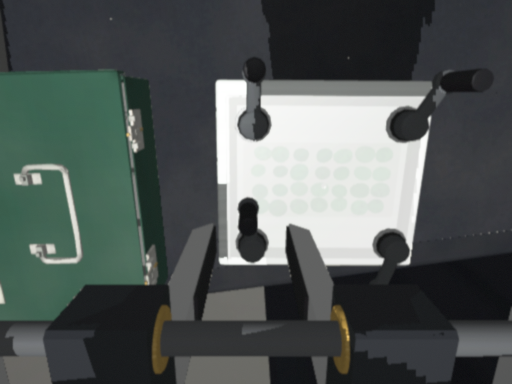

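Emit:
arm_command(plan=[0.15,0,0,-0.117,0,0.15,0,0,-0.117,0,0.15,0,0,-0.117,0,1,0,0,-0.117,0,1,0,0,-0.117,0,1,0,0,-0.117,0,1,0,0,-0.117,0,1,0,0,-0.117,0])

```text
time_s: 10.65
ee_pos: [0.5403, 0.0237, 0.2964]
eef_rot: [3.142, 0.001, 2.998]
force: [-1.7, -0.6, 4.6]
grip_width: 0.0123
```

```bash
python3 - <<'E'
from h import *
cv2.imwrite("pics/w5.png",vision.camera("wrist"))
o=sensors.get_obs();print(np.round(o["ee_pos"],4),o["grip_width"],o["force"],o["moment"])
E
```

```text
[0.5403 0.0237 0.2964] 0.012253310111083262 [-2.08541332 -1.01640984  4.85339022] [-0.10975095  0.23812478 -0.00087527]
```

View pics/w5.png

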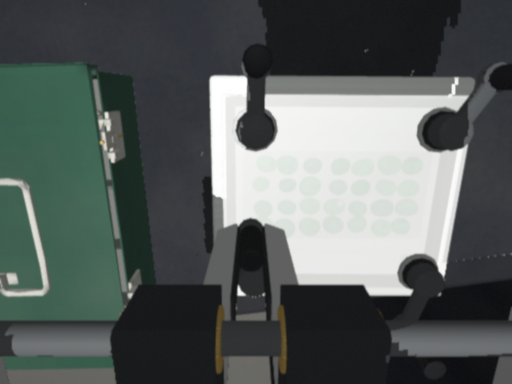

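```bash
python3 arc.py .5743 .022 3.09 2.39 7 .5403 .0237; python3 arc.py .5743 .022 2.39 1.59 8 .5495 .0452
```

```text
1, 0.0010, 0.0086, 0, 0, 1, 0.0027, 0.0169, 0, 0, 1, 0.0052, 0.0250, 0, 0, 1, 0.0085, 0.0328, 0, 0, 1, 0.0126, 0.0403, 0, 0, 1, 0.0174, 0.0473, 0, 0, 1, 0.0229, 0.0538, 0, 0
end 0.5495 0.0452
1, 0.0060, 0.0059, 0, 0, 1, 0.0127, 0.0112, 0, 0, 1, 0.0198, 0.0158, 0, 0, 1, 0.0274, 0.0196, 0, 0, 1, 0.0353, 0.0227, 0, 0, 1, 0.0435, 0.0250, 0, 0, 1, 0.0519, 0.0264, 0, 0, 1, 0.0604, 0.0270, 0, 0
end 0.5736 0.056
```

Emit:
arm_command(plan=[1,0.001,0.0086,0,0,1,0.0027,0.0169,0,0,1,0.0052,0.025,0,0,1,0.0085,0.0328,0,0,1,0.0126,0.0403,0,0,1,0.0174,0.0473,0,0,1,0.0229,0.0538,0,0])

```text
time_s: 11.4
ee_pos: [0.5498, 0.0452, 0.2962]
eef_rot: [-3.141, 0.002, 2.998]
force: [3.4, -6.3, 5.1]
grip_width: 0.0123
```

```bash
python3 arc.py .5753 .0208 2.39 1.59 8 .5495 .0452
```

```text
1, 0.0085, 0.0029, 0, 0, 1, 0.0152, 0.0082, 0, 0, 1, 0.0223, 0.0128, 0, 0, 1, 0.0299, 0.0166, 0, 0, 1, 0.0378, 0.0197, 0, 0, 1, 0.0460, 0.0220, 0, 0, 1, 0.0544, 0.0234, 0, 0, 1, 0.0629, 0.0240, 0, 0
end 0.5746 0.0548
```

Emit:
arm_command(plan=[1,0.0085,0.0029,0,0,1,0.0152,0.0082,0,0,1,0.0223,0.0128,0,0,1,0.0299,0.0166,0,0,1,0.0378,0.0197,0,0,1,0.046,0.022,0,0,1,0.0544,0.0234,0,0,1,0.0629,0.024,0,0])

```text
time_s: 12.2
ee_pos: [0.5748, 0.055, 0.2962]
eef_rot: [-3.141, 0.0, 2.998]
force: [-1.4, -3.3, 8.0]
grip_width: 0.0125
```

```bash
python3 arc.py .5753 .0202 1.59 0.5 10 .5746 .0548; 
```

```text
1, 0.0094, -0.0018, 0, 0, 1, 0.0185, -0.0032, 0, 0, 1, 0.0275, -0.0055, 0, 0, 1, 0.0362, -0.0088, 0, 0, 1, 0.0444, -0.0130, 0, 0, 1, 0.0522, -0.0181, 0, 0, 1, 0.0593, -0.0239, 0, 0, 1, 0.0658, -0.0306, 0, 0, 1, 0.0715, -0.0379, 0, 0, 1, 0.0763, -0.0457, 0, 0
end 0.6051 0.0365
```

Emit:
arm_command(plan=[1,0.0094,-0.0018,0,0,1,0.0185,-0.0032,0,0,1,0.0275,-0.0055,0,0,1,0.0362,-0.0088,0,0,1,0.0444,-0.013,0,0,1,0.0522,-0.0181,0,0,1,0.0593,-0.0239,0,0,1,0.0658,-0.0306,0,0,1,0.0715,-0.0379,0,0,1,0.0763,-0.0457,0,0])

```text
time_s: 13.2
ee_pos: [0.6051, 0.0368, 0.2961]
eef_rot: [3.141, -0.001, 2.998]
force: [-4.5, -0.8, 10.0]
grip_width: 0.0126
```

```bash
python3 arc.py .5753 .0202 .5 .3 2 .6051 .0365;  python3 arc.py .5753 .0202 .3 -.7 20 .6078 .0302
```

```text
1, 0.0038, -0.0076, 0, 0, 1, 0.0067, -0.0156, 0, 0
end 0.6078 0.0302
1, 0.0011, -0.0040, 0, 0, 1, 0.0021, -0.0081, 0, 0, 1, 0.0028, -0.0123, 0, 0, 1, 0.0033, -0.0165, 0, 0, 1, 0.0036, -0.0208, 0, 0, 1, 0.0038, -0.0250, 0, 0, 1, 0.0036, -0.0292, 0, 0, 1, 0.0033, -0.0335, 0, 0, 1, 0.0028, -0.0377, 0, 0, 1, 0.0021, -0.0419, 0, 0, 1, 0.0011, -0.0460, 0, 0, 1, -0.0000, -0.0501, 0, 0, 1, -0.0014, -0.0541, 0, 0, 1, -0.0030, -0.0581, 0, 0, 1, -0.0047, -0.0620, 0, 0, 1, -0.0067, -0.0658, 0, 0, 1, -0.0088, -0.0694, 0, 0, 1, -0.0111, -0.0730, 0, 0, 1, -0.0136, -0.0764, 0, 0, 1, -0.0162, -0.0798, 0, 0
end 0.6013 -0.0017
```

Emit:
arm_command(plan=[1,0.002,-0.0085,0,0,1,0.0045,-0.0165,0,0])

```text
time_s: 13.4
ee_pos: [0.6071, 0.0303, 0.2963]
eef_rot: [3.141, 0.0, 2.998]
force: [-0.4, 1.7, 8.6]
grip_width: 0.0125
```

Emit:
arm_command(plan=[1,0.001,-0.005,0,0])

```text
time_s: 13.5
ee_pos: [0.6075, 0.0283, 0.2963]
eef_rot: [3.141, 0.001, 2.998]
force: [0.9, 2.0, 7.5]
grip_width: 0.0122
```

Emit:
arm_command(plan=[1,0.0009,-0.005,0,0])

```text
time_s: 13.6
ee_pos: [0.6079, 0.0264, 0.2964]
eef_rot: [3.141, 0.001, 2.998]
force: [1.1, 1.7, 7.5]
grip_width: 0.0122
```

Emit:
arm_command(plan=[1,0.0005,-0.005,0,0])

```text
time_s: 13.7
ee_pos: [0.6081, 0.0244, 0.2964]
eef_rot: [3.141, 0.001, 2.998]
force: [1.5, 1.6, 7.1]
grip_width: 0.0128
```

Emit:
arm_command(plan=[1,0.0005,-0.005,0,0])

```text
time_s: 13.8
ee_pos: [0.6083, 0.0224, 0.2963]
eef_rot: [3.141, 0.001, 2.998]
force: [0.7, 1.5, 7.3]
grip_width: 0.0121
```

Emit:
arm_command(plan=[1,0.0003,-0.005,0,0])

```text
time_s: 13.9
ee_pos: [0.6084, 0.0207, 0.2963]
eef_rot: [3.14, 0.001, 2.998]
force: [1.8, 12.0, 7.5]
grip_width: 0.0121
```

Emit:
arm_command(plan=[1,0,-0.005,0,0])

```text
time_s: 14.0
ee_pos: [0.6084, 0.0195, 0.2963]
eef_rot: [3.138, 0.001, 2.998]
force: [1.3, 14.5, 7.2]
grip_width: 0.0124
```

Emit:
arm_command(plan=[1,-0.0005,-0.005,0,0,1,-0.0012,-0.0095,0,0,1,-0.0017,-0.013,0,0])

```text
time_s: 14.3
ee_pos: [0.6078, 0.0147, 0.2964]
eef_rot: [3.137, 0.001, 2.999]
force: [4.2, 16.2, 6.1]
grip_width: 0.0123
```

Emit:
arm_command(plan=[1,-0.0007,-0.0035,0,0,1,-0.0015,-0.0065,0,0])

```text
time_s: 14.5
ee_pos: [0.6073, 0.0123, 0.2964]
eef_rot: [3.137, 0.002, 2.999]
force: [4.2, 17.2, 5.9]
grip_width: 0.0124
```

```bash
cat > gp.py <<'E'
from h import *
o=sensors.get_obs();r,p,y=o["eef_rot"]
z=np.array([np.cos(y)*np.sin(p)*np.cos(r)+np.sin(y)*np.sin(r),np.sin(y)*np.sin(p)*np.cos(r)-np.cos(y)*np.sin(r),np.cos(p)*np.cos(r)])
print(round(float(o["time_s"]),2),np.round(o["ee_pos"],4),"grasp",np.round(o["ee_pos"]+.18*z,4),np.round(o["force"],1),np.round(o["grip_width"],4))
E
python3 gp.py
```

```text
14.5 [0.6073 0.0123 0.2964] grasp [0.6077 0.0131 0.1164] [ 4.2 17.2  5.9] 0.0124
```

Emit:
arm_command(plan=[0.15,0,0,0,0,0.15,0,0,0,0,0.15,0,0,0,0,0.15,0,0,0,0,0.15,0,0,0.12,0,0.15,0,0,0.12,0,0.15,0.033,0.26,0.12,0,0.15,0.033,0.26,0.12,0,0.15,0.033,0.26,0.12,0,0.15,0.033,0.26,0.12,0,0.15,0.033,0.26,0.12,0])

```text
time_s: 15.6
ee_pos: [0.6201, 0.1133, 0.3436]
eef_rot: [-3.141, -0.0, 2.997]
force: [0.5, -0.9, -1.0]
grip_width: 0.04
```

```bash
python3 gp.py; python3 - <<'E'
from h import *
cv2.imwrite("pics/w6.png",vision.camera("wrist"))
for nm,P in (("flknob",[.472,.1665,.125]),("brknob",[.6075,.0131,.125]),("blknob",[.62,.1143,.125]),("blstud",[.5904,.1296,.091])):print(nm,proj("wrist",P))
E
```

```text
15.6 [0.6201 0.1133 0.3436] grasp [0.6201 0.1132 0.1636] [ 0.5 -0.9 -1. ] 0.04
flknob [[311.23527433 -58.99021966]]
brknob [[ 89.30073309 229.6318894 ]]
blknob [[250.89193006 226.28667075]]
blstud [[266.35176497 165.89826222]]
```

View pics/w6.png

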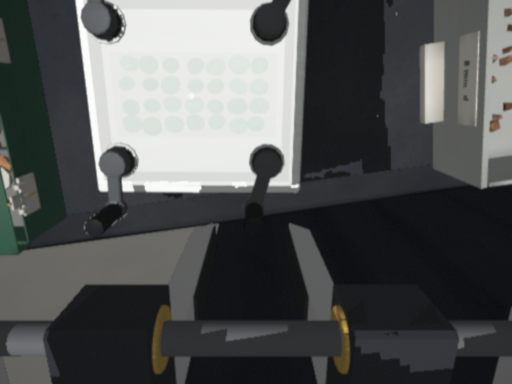

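Emit:
arm_command(plan=[0.15,0,0,-0.117,0,0.15,0,0,-0.117,0,0.15,0,0,-0.117,0,1,0,0,-0.117,0,1,0,0,-0.117,0,1,0,0,-0.117,0,1,0,0,-0.117,0,1,0,0,-0.117,0])

```text
time_s: 16.45
ee_pos: [0.6202, 0.1143, 0.2978]
eef_rot: [3.141, 0.001, 2.998]
force: [-0.2, 1.2, 3.8]
grip_width: 0.0125
```

```bash
python3 gp.py; python3 - <<'E'
from h import *
cv2.imwrite("pics/w7.png",vision.camera("wrist")[100:,100:400])
E
python3 arc.py .590 .1296 -.48 -1.18 7 .6201 .1141
```

```text
16.45 [0.6202 0.1143 0.2978] grasp [0.6204 0.1143 0.1178] [-0.2  1.2  3.8] 0.0125
1, -0.0042, -0.0078, 0, 0, 1, -0.0092, -0.0147, 0, 0, 1, -0.0148, -0.0210, 0, 0, 1, -0.0211, -0.0268, 0, 0, 1, -0.0279, -0.0318, 0, 0, 1, -0.0352, -0.0362, 0, 0, 1, -0.0429, -0.0398, 0, 0
end 0.603 0.0982
```

View pics/w7.png

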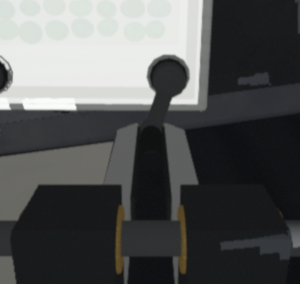

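Emit:
arm_command(plan=[1,-0.0042,-0.0075,0,0,1,-0.0092,-0.0144,0,0,1,-0.0148,-0.0207,0,0,1,-0.0211,-0.0265,0,0,1,-0.0279,-0.0315,0,0,1,-0.0352,-0.0359,0,0,1,-0.0429,-0.0395,0,0])

```text
time_s: 17.2
ee_pos: [0.603, 0.0981, 0.2977]
eef_rot: [3.141, 0.002, 2.998]
force: [1.8, 0.3, 6.4]
grip_width: 0.0124
```

```bash
python3 arc.py .590 .1298 -1.18 -1.88 7 .603 .0983
```

```text
1, -0.0081, -0.0027, 0, 0, 1, -0.0164, -0.0047, 0, 0, 1, -0.0248, -0.0059, 0, 0, 1, -0.0333, -0.0062, 0, 0, 1, -0.0418, -0.0057, 0, 0, 1, -0.0502, -0.0044, 0, 0, 1, -0.0584, -0.0022, 0, 0
end 0.5797 0.0974
```

Excellent tracking. Continue.

Emit:
arm_command(plan=[1,-0.0081,-0.0027,0,0,1,-0.0164,-0.0047,0,0,1,-0.0248,-0.0059,0,0,1,-0.0333,-0.0062,0,0,1,-0.0418,-0.0057,0,0,1,-0.0502,-0.0044,0,0,1,-0.0584,-0.0022,0,0])

```text
time_s: 17.9
ee_pos: [0.5796, 0.0971, 0.2977]
eef_rot: [-3.141, 0.002, 2.998]
force: [0.9, -2.3, 6.3]
grip_width: 0.0123
```

```bash
python3 arc.py .590 .1298 -1.88 -2.68 8 .5797 .0974;python3 arc.py .590 .1298 -1.88 -2.98 11 .5797 .0974
```

```text
1, -0.0081, 0.0030, 0, 0, 1, -0.0157, 0.0068, 0, 0, 1, -0.0229, 0.0113, 0, 0, 1, -0.0296, 0.0165, 0, 0, 1, -0.0358, 0.0223, 0, 0, 1, -0.0413, 0.0288, 0, 0, 1, -0.0462, 0.0357, 0, 0, 1, -0.0504, 0.0431, 0, 0
end 0.5596 0.1147
1, -0.0081, 0.0030, 0, 0, 1, -0.0157, 0.0068, 0, 0, 1, -0.0229, 0.0113, 0, 0, 1, -0.0296, 0.0165, 0, 0, 1, -0.0358, 0.0223, 0, 0, 1, -0.0413, 0.0288, 0, 0, 1, -0.0462, 0.0357, 0, 0, 1, -0.0504, 0.0431, 0, 0, 1, -0.0538, 0.0509, 0, 0, 1, -0.0564, 0.0590, 0, 0, 1, -0.0581, 0.0673, 0, 0
end 0.5564 0.1243
```

Emit:
arm_command(plan=[1,-0.0081,0.0028,0,0,1,-0.0157,0.0065,0,0,1,-0.0229,0.011,0,0,1,-0.0296,0.0163,0,0,1,-0.0358,0.0221,0,0,1,-0.0413,0.0286,0,0,1,-0.0462,0.0355,0,0,1,-0.0504,0.043,0,0,1,-0.0538,0.0508,0,0,1,-0.0564,0.0589,0,0,1,-0.0581,0.0672,0,0])

```text
time_s: 19.0
ee_pos: [0.5562, 0.1241, 0.2976]
eef_rot: [-3.141, 0.0, 2.998]
force: [-2.6, -2.9, 9.3]
grip_width: 0.0122
```

```bash
python3 arc.py .590 .1298 -2.98 -3.98 20 .5564 .1243
```

```text
1, -0.0005, 0.0043, 0, 0, 1, -0.0008, 0.0085, 0, 0, 1, -0.0010, 0.0128, 0, 0, 1, -0.0009, 0.0170, 0, 0, 1, -0.0007, 0.0213, 0, 0, 1, -0.0002, 0.0255, 0, 0, 1, 0.0005, 0.0297, 0, 0, 1, 0.0014, 0.0338, 0, 0, 1, 0.0025, 0.0379, 0, 0, 1, 0.0038, 0.0420, 0, 0, 1, 0.0053, 0.0459, 0, 0, 1, 0.0070, 0.0498, 0, 0, 1, 0.0089, 0.0536, 0, 0, 1, 0.0110, 0.0573, 0, 0, 1, 0.0133, 0.0609, 0, 0, 1, 0.0157, 0.0644, 0, 0, 1, 0.0184, 0.0678, 0, 0, 1, 0.0211, 0.0710, 0, 0, 1, 0.0241, 0.0740, 0, 0, 1, 0.0272, 0.0770, 0, 0
end 0.5673 0.1551
```

Emit:
arm_command(plan=[1,-0.001,0.005,0,0,1,-0.0016,0.01,0,0])

```text
time_s: 19.2
ee_pos: [0.5556, 0.1282, 0.2976]
eef_rot: [-3.141, 0.001, 2.998]
force: [-2.3, -1.6, 7.3]
grip_width: 0.0122
```

Emit:
arm_command(plan=[1,-0.0002,0.005,0,0])

```text
time_s: 19.3
ee_pos: [0.5556, 0.1302, 0.2976]
eef_rot: [-3.141, 0.001, 2.998]
force: [-1.9, -2.1, 7.4]
grip_width: 0.0124
```

Emit:
arm_command(plan=[1,0.0003,0.005,0,0])

```text
time_s: 19.4
ee_pos: [0.5557, 0.1322, 0.2976]
eef_rot: [-3.141, 0.001, 2.998]
force: [-2.1, -1.5, 7.9]
grip_width: 0.0124
```

Emit:
arm_command(plan=[1,0.0006,0.005,0,0])

```text
time_s: 19.5
ee_pos: [0.5559, 0.1342, 0.2976]
eef_rot: [-3.141, 0.001, 2.998]
force: [-1.5, -1.7, 8.2]
grip_width: 0.0125
```

Emit:
arm_command(plan=[1,0.0009,0.005,0,0])

```text
time_s: 19.6
ee_pos: [0.5563, 0.1362, 0.2976]
eef_rot: [-3.141, 0.0, 2.998]
force: [-2.5, -4.9, 7.7]
grip_width: 0.0125
```

Emit:
arm_command(plan=[1,0.0013,0.005,0,0])

```text
time_s: 19.7
ee_pos: [0.5567, 0.1377, 0.2975]
eef_rot: [-3.139, -0.0, 2.998]
force: [-4.7, -9.4, 9.8]
grip_width: 0.0124
```

Emit:
arm_command(plan=[1,0.0015,0.0049,0,0])

```text
time_s: 19.8
ee_pos: [0.5573, 0.1394, 0.2975]
eef_rot: [-3.139, -0.001, 2.998]
force: [-7.0, -9.2, 10.6]
grip_width: 0.0127
```

Emit:
arm_command(plan=[1,0.0016,0.0048,0,0,1,0.0035,0.0094,0,0,1,0.0045,0.012,0,0])

```text
time_s: 20.1
ee_pos: [0.559, 0.1441, 0.2975]
eef_rot: [-3.139, -0.001, 2.998]
force: [-7.7, -11.6, 12.0]
grip_width: 0.0127
```

```bash
python3 gp.py
```

```text
20.1 [0.559  0.1441 0.2975] grasp [0.5587 0.1436 0.1175] [ -7.7 -11.6  12. ] 0.0127
```

Emit:
arm_command(plan=[1,0.001,0.002,0,0,1,0.001,0.002,0,0])

```text
time_s: 20.3
ee_pos: [0.5594, 0.1449, 0.2975]
eef_rot: [-3.139, -0.001, 2.998]
force: [-7.8, -10.2, 11.3]
grip_width: 0.0125
```

```bash
python3 gp.py
```

```text
20.3 [0.5594 0.1449 0.2975] grasp [0.5591 0.1444 0.1175] [ -7.8 -10.2  11.3] 0.0125
```

Emit:
arm_command(plan=[0.15,0,0,0,0,0.15,0,0,0,0,0.15,0,0,0,0,0.15,0,0,0,0,0.15,0,0,0.12,0,0.15,0,0,0.12,0,0.15,-0.282,-0.264,0.12,0,0.15,-0.282,-0.264,0.12,0,0.15,-0.282,-0.264,0.12,0,0.15,-0.282,-0.264,0.12,0,0.15,-0.282,-0.264,0.12,0,0.15,-0.282,-0.264,0.12,0])

```text
time_s: 21.5
ee_pos: [0.4475, 0.0408, 0.3453]
eef_rot: [3.141, 0.001, 2.998]
force: [1.3, 0.5, 0.1]
grip_width: 0.0398
```

```bash
python3 gp.py; python3 - <<'E'
from h import *
cv2.imwrite("pics/w8.png",vision.camera("wrist"))
for nm,P in (("frknob",[.447,.0403,.125]),("frstud",[.4812,.0346,.091]),("blknob",[.5591,.1444,.125]),("flknob",[.472,.1665,.125])):print(nm,proj("wrist",P))
E
```

```text
21.5 [0.4475 0.0408 0.3453] grasp [0.4477 0.0408 0.1653] [1.3 0.5 0.1] 0.0398
frknob [[247.52701805 224.97423258]]
frstud [[246.97684158 250.61853466]]
blknob [[414.94722334 350.62077485]]
flknob [[448.7228837  234.75647821]]
```

View pics/w8.png

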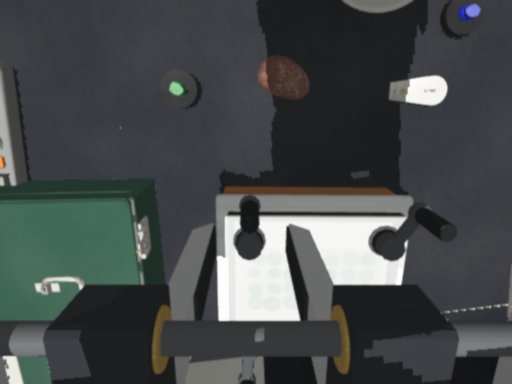

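Emit:
arm_command(plan=[0.15,0,0,-0.12,0,0.15,0,0,-0.12,0,0.15,0,0,-0.12,0,1,0,0,-0.12,0,1,0,0,-0.12,0,1,0,0,-0.12,0,1,0,0,-0.12,0,1,0,0,-0.12,0])

```text
time_s: 22.35
ee_pos: [0.447, 0.0403, 0.2976]
eef_rot: [3.141, 0.001, 2.998]
force: [-1.4, 0.2, 4.3]
grip_width: 0.0125
```

```bash
python3 gp.py; python3 arc.py .481 .0346 2.974 2.274 7 .4475 .0403
```

```text
22.35 [0.447  0.0403 0.2976] grasp [0.4471 0.0403 0.1176] [-1.4  0.2  4.3] 0.0125
1, 0.0018, 0.0082, 0, 0, 1, 0.0044, 0.0163, 0, 0, 1, 0.0079, 0.0241, 0, 0, 1, 0.0121, 0.0314, 0, 0, 1, 0.0170, 0.0384, 0, 0, 1, 0.0226, 0.0448, 0, 0, 1, 0.0288, 0.0506, 0, 0
end 0.459 0.0605
```

Emit:
arm_command(plan=[1,0.0025,0.0082,0,0,1,0.0055,0.0163,0,0,1,0.0091,0.0241,0,0,1,0.0134,0.0314,0,0,1,0.0183,0.0384,0,0,1,0.0239,0.0448,0,0,1,0.0301,0.0506,0,0])

```text
time_s: 23.05
ee_pos: [0.459, 0.0609, 0.2975]
eef_rot: [3.141, -0.0, 2.998]
force: [-2.7, 1.1, 6.3]
grip_width: 0.0125
```

```bash
python3 arc.py .481 .0346 2.274 1.474 8 .459 .0605; python3 arc.py .4815 .034 2.274 1.474 8 .459 .0605
```

```text
1, 0.0068, 0.0052, 0, 0, 1, 0.0140, 0.0097, 0, 0, 1, 0.0216, 0.0134, 0, 0, 1, 0.0296, 0.0164, 0, 0, 1, 0.0378, 0.0185, 0, 0, 1, 0.0462, 0.0198, 0, 0, 1, 0.0547, 0.0202, 0, 0, 1, 0.0632, 0.0199, 0, 0
end 0.4843 0.0684
1, 0.0080, 0.0037, 0, 0, 1, 0.0153, 0.0082, 0, 0, 1, 0.0229, 0.0119, 0, 0, 1, 0.0309, 0.0149, 0, 0, 1, 0.0391, 0.0170, 0, 0, 1, 0.0475, 0.0183, 0, 0, 1, 0.0560, 0.0187, 0, 0, 1, 0.0645, 0.0184, 0, 0
end 0.4848 0.0678
```

Emit:
arm_command(plan=[1,0.0068,0.0052,0,0,1,0.014,0.0098,0,0,1,0.0216,0.0136,0,0,1,0.0296,0.0167,0,0,1,0.0378,0.0189,0,0,1,0.0462,0.0203,0,0,1,0.0547,0.0208,0,0,1,0.0632,0.0205,0,0])

```text
time_s: 23.85
ee_pos: [0.4844, 0.0689, 0.2975]
eef_rot: [-3.141, 0.0, 2.998]
force: [-1.4, -1.5, 5.3]
grip_width: 0.0124
```

```bash
python3 arc.py .481 .0349 1.474 .474 10 .4843 .0687
```

```text
1, 0.0084, -0.0011, 0, 0, 1, 0.0166, -0.0032, 0, 0, 1, 0.0246, -0.0061, 0, 0, 1, 0.0323, -0.0098, 0, 0, 1, 0.0395, -0.0142, 0, 0, 1, 0.0463, -0.0193, 0, 0, 1, 0.0525, -0.0251, 0, 0, 1, 0.0582, -0.0315, 0, 0, 1, 0.0631, -0.0383, 0, 0, 1, 0.0674, -0.0457, 0, 0
end 0.5113 0.0504
```

Emit:
arm_command(plan=[1,0.0084,-0.0011,0,0,1,0.0166,-0.0032,0,0,1,0.0246,-0.0061,0,0,1,0.0323,-0.0098,0,0,1,0.0395,-0.0142,0,0,1,0.0463,-0.0193,0,0,1,0.0525,-0.0251,0,0,1,0.0582,-0.0315,0,0,1,0.0631,-0.0383,0,0,1,0.0674,-0.0457,0,0])

```text
time_s: 24.85
ee_pos: [0.5112, 0.0505, 0.2974]
eef_rot: [3.141, -0.0, 2.998]
force: [-2.3, -0.4, 4.7]
grip_width: 0.0124
```

```bash
python3 arc.py .481 .0347 .474 -.726 20 .5113 .0504
```

```text
1, 0.0021, -0.0051, 0, 0, 1, 0.0040, -0.0098, 0, 0, 1, 0.0056, -0.0146, 0, 0, 1, 0.0069, -0.0195, 0, 0, 1, 0.0080, -0.0245, 0, 0, 1, 0.0087, -0.0296, 0, 0, 1, 0.0091, -0.0347, 0, 0, 1, 0.0092, -0.0398, 0, 0, 1, 0.0091, -0.0449, 0, 0, 1, 0.0086, -0.0499, 0, 0, 1, 0.0078, -0.0550, 0, 0, 1, 0.0067, -0.0599, 0, 0, 1, 0.0053, -0.0649, 0, 0, 1, 0.0036, -0.0697, 0, 0, 1, 0.0017, -0.0744, 0, 0, 1, -0.0006, -0.0790, 0, 0, 1, -0.0031, -0.0834, 0, 0, 1, -0.0059, -0.0877, 0, 0, 1, -0.0089, -0.0918, 0, 0, 1, -0.0122, -0.0957, 0, 0
end 0.5064 0.0121
```

Emit:
arm_command(plan=[1,0.0021,-0.0051,0,0,1,0.004,-0.0098,0,0,1,0.0056,-0.0146,0,0,1,0.0068,-0.0195,0,0])

```text
time_s: 25.25
ee_pos: [0.514, 0.0428, 0.2975]
eef_rot: [3.141, 0.0, 2.998]
force: [-1.8, 0.9, 6.2]
grip_width: 0.0123
```

Emit:
arm_command(plan=[1,0.001,-0.005,0,0])

```text
time_s: 25.35
ee_pos: [0.5144, 0.0409, 0.2975]
eef_rot: [3.141, 0.0, 2.998]
force: [-1.5, 2.0, 5.4]
grip_width: 0.013
```

Emit:
arm_command(plan=[1,0.0007,-0.005,0,0])

```text
time_s: 25.45
ee_pos: [0.5147, 0.0389, 0.2975]
eef_rot: [3.141, 0.0, 2.998]
force: [-0.6, 2.1, 4.4]
grip_width: 0.0123
```

Emit:
arm_command(plan=[1,0.0003,-0.005,0,0])

```text
time_s: 25.55
ee_pos: [0.5148, 0.0369, 0.2975]
eef_rot: [3.141, 0.001, 2.998]
force: [-1.2, 1.7, 5.3]
grip_width: 0.0121
```

Emit:
arm_command(plan=[1,0.0001,-0.005,0,0])

```text
time_s: 25.65
ee_pos: [0.5148, 0.0349, 0.2975]
eef_rot: [3.141, 0.001, 2.998]
force: [0.0, 1.3, 5.7]
grip_width: 0.0124
```

Emit:
arm_command(plan=[1,-0.0001,-0.005,0,0])

```text
time_s: 25.75
ee_pos: [0.5148, 0.0329, 0.2975]
eef_rot: [3.141, 0.001, 2.998]
force: [-0.6, 2.2, 5.0]
grip_width: 0.0124
```

Emit:
arm_command(plan=[1,-0.0004,-0.005,0,0])

```text
time_s: 25.85
ee_pos: [0.5146, 0.0309, 0.2975]
eef_rot: [3.141, 0.001, 2.998]
force: [-0.3, 8.8, 5.9]
grip_width: 0.0126
```

Emit:
arm_command(plan=[1,-0.0006,-0.005,0,0])

```text
time_s: 25.95
ee_pos: [0.5144, 0.0295, 0.2975]
eef_rot: [3.139, 0.001, 2.998]
force: [0.3, 12.7, 4.6]
grip_width: 0.0123
```

```bash
python3 gp.py
```

```text
25.95 [0.5144 0.0295 0.2975] grasp [0.5146 0.0299 0.1175] [ 0.3 12.7  4.6] 0.0123
```

Emit:
arm_command(plan=[1,-0.0009,-0.005,0,0,1,-0.0022,-0.0099,0,0,1,-0.0034,-0.014,0,0])

```text
time_s: 26.25
ee_pos: [0.5131, 0.0242, 0.2976]
eef_rot: [3.138, 0.001, 2.998]
force: [1.6, 14.7, 3.9]
grip_width: 0.0123
```

```bash
python3 gp.py
```

```text
26.25 [0.5131 0.0242 0.2976] grasp [0.5134 0.0248 0.1176] [ 1.6 14.7  3.9] 0.0123
```

Need about 1.8 mm more.

Emit:
arm_command(plan=[1,-0.0009,-0.0035,0,0,1,-0.0013,-0.0043,0,0])

```text
time_s: 26.45
ee_pos: [0.5126, 0.0225, 0.2975]
eef_rot: [3.138, 0.001, 2.998]
force: [2.2, 14.6, 4.0]
grip_width: 0.0126
```

```bash
python3 gp.py
```

```text
26.45 [0.5126 0.0225 0.2975] grasp [0.5129 0.0231 0.1175] [ 2.2 14.6  4. ] 0.0126
```

Emit:
arm_command(plan=[0.15,0,0,0,0,0.15,0,0,0,0,0.15,0,0,0,0,0.15,0,0,0,0,0.15,0,0,0.15,0,0.15,0,0,0.35,0,0.15,-0.2,0,0.4,0,0.15,-0.3,0,0.4,0,0.15,-0.3,0,0.4,0,0.15,-0.3,0,0.4,0,0.15,-0.3,0,0.4,0])

```text
time_s: 27.55
ee_pos: [0.3923, 0.0213, 0.4575]
eef_rot: [3.142, 0.002, 2.998]
force: [1.1, -0.2, -0.1]
grip_width: 0.04
```

```bash
python3 gp.py; python3 - <<'E'
from h import *
a=vision.camera("wrist");cv2.imwrite("pics/w9.png",a)
s=vision.camera("scene");cv2.imwrite("pics/s9.png",cv2.resize(s[100:270,180:380],None,fx=3.5,fy=3.5,interpolation=cv2.INTER_CUBIC))
K=dict(fl=(.472,.1665),br=(.6077,.0131),bl=(.5591,.1444),fr=(.5129,.0231));
for k,p in K.items(): print(k,np.round(proj("wrist",[*p,.125])[0]),np.round((proj("scene",[*p,.125])[0]-[180,100])*3.5))
E
```

```text
27.55 [0.3923 0.0213 0.4575] grasp [0.3925 0.0213 0.2775] [ 1.1 -0.2 -0.1] 0.04
fl [405. 237.] [179. 168.]
br [270. 365.] [525. 203.]
bl [385. 314.] [319. 136.]
fr [267. 291.] [383. 254.]
```

View pics/w9.png

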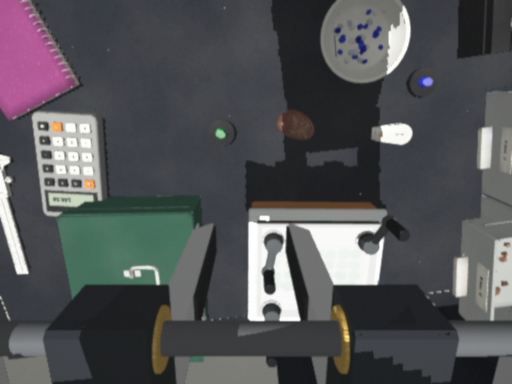

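View pics/s9.png

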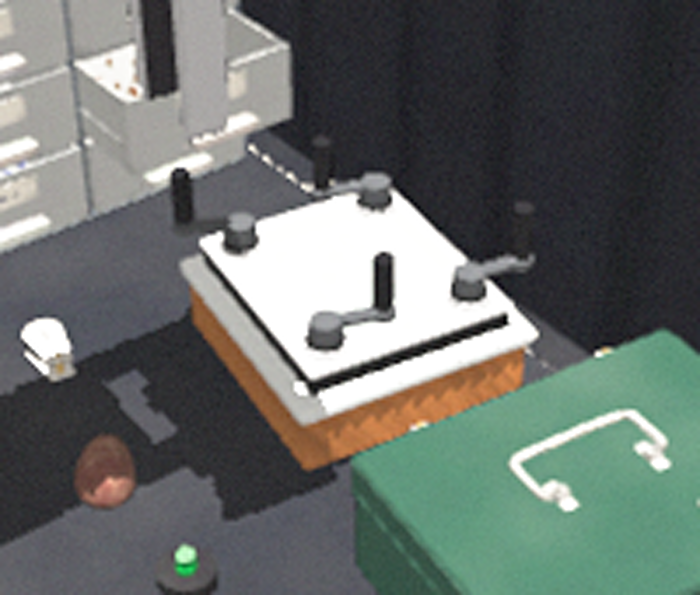

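```bash
python3 -c "
from h import *
print(job.hand_in())"
```

```text
the job is handed in; nothing more can be done
None
```

I tightened all four lever nuts clockwise in cross order (front left, back right, back left, front right), released each one, and handed the job in at about 27.7 s. No verdict came back.

| Nut | Turned past the firm point | Knob force near the end |
|---|---|---|
| Front left | about 14° | about 15 N |
| Back right | about 14° | about 16 N |
| Back left | about 15° | about 12 to 14 N |
| Front right | about 14° | about 14 N |

- **Uncertainty:** I found each firm point by stepping about 2 mm at a time and watching for the force jump, so each angle is good to roughly ±1.5°. All four stay well inside the 6–25° limits. They are worked out from the measured tool position and its slight tilt, because the tightening itself cannot be seen.
- **Final check:** after I let go and backed away, the scene camera showed all four knobs within about 1 pixel of where I left them. The stone, jar and loupe lay where they had been, and the gripper was clear of everything with no contact force.
- **Disagreement:** positions from the top, scene and wrist cameras differed by 2 to 5 mm. I corrected the nut centres from the sideways force felt while turning, which stayed under about 7 N.

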